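Unlatch and open the clay mill's hopper

ROBOT

A 6-joint arm with a two-finger parallel gripper is mounted at the origin on the work surface. World frame = base frame: x ahead of the robot, y to its left, z up, the work surface at z = 0. Lengths are in mm, angles in rad, forces in N, time in s.
With the tool pointing down it reaches from about 325 to 875 mm from the base axis. Payload 4.4 kg.
Tool frame: the origin (TCP) lies on the centre line of the jaws, within the pads' length; the fingertips stand ahead of it and the grasp point (between the pads) lies 6 mm ahead of it (ctrl.tcp_to_tips is the z of the fingertips in the tool frame, in mm); z points along the fingers, y is the line along which they close (so a half turn about z gives the same grasp; the last joint's range is limited). The gripper opens to 85 mm and grips with 20 to 120 N. Pads are 22 mm wide; open, the fingers measure 114 mm over their backs; the gripper's body (76 mm by 85 mm) begins 54 mm behind the grasp point. The pads swing forward as they close: fully open they stand 13 mm farther back than shut.
Start: joints at [-1.312, 0.207, 1.542, -0, 1.393, -0.15], TCP at [228.556, -527.627, 256.282] pointing down, gripper open.
Joint ranges: [-2.73, 2.73], [-0.86, 2.22], [0.23, 2.46], [-1.11, 4.25], [0.08, 2.63], [-2.82, 2.82]. Speed limits (rad/s): [2.79, 2.79, 3.14, 3.14, 3.14, 3.14].

INTERFACE

Orientations are given as a 3x3 rotation matrix whose columns are the frame's x, y, z axes.
In Python, from plant import ctrl, sensors, optics gives the robot as it stands. Calls block until the motion is done:
- ctrl.move_ptp(position, orientation): joint-space move of the TCP to a pose.
- ctrl.move_l(position, rot=None, vel=150, threshold=None): straight line of the TCP; rot=None keeps the orientation; vel is the mean speed in mm/s. With threshold (N) it stops when the force on the tool has changed by that much, and returns True; else False.
- ctrl.set_joints(angles): joint-space move.
- ctrl.gripper_to(opening, force=None): finger opening in mm; force is the grip in N (None keeps the last); returns when the fingers have stopped.
- ctrl.hold(seconds).
- ctrl.solve_ik(position, orientation): joint angles nearest the present ones, or None.
- sensors.read_state(): the state.
- optics.grab_frame(name): name is "scene" or "top" or "wrist"; returns (picture, depth): 480x640x3 uint8, red, green, blue; 480x640 float32, mm along the optical axis (not along the pixel's ray), 0 where there is no reading.
- optics.camera_params(name): a dict with "mtx" (3x3 intrinsics, pixels), "R" (3x3) and "t" (3): a world point X has camera coordinates R X + t; the wrist camera has in their place "T_tool_cam" (4x4, takes a point from camera to tool coordinates, whose origin is the TCP and whose axes are the flange's). Camera axes: x right, y down, z forward; pixel columns grow to the right and rows downward; lengths in mm; the calibration is good to about 2 mm. The wrist camera is an equidistant fisheye: a pixel r from the principal point sees the ray r / f radians off the axis. A picture is of the moment at which its call begins: read the wrist's pose just before it. camera_params takes no time and is no camera call.
A pose or a line that the arm cannot do raises ctrl.MotionError and nothing moves.
- ctrl.finish_job(): hands the job in; it is judged then, once.
The state is a dict: "t": time; "q": joint angles; "qvel": joint speeds; "tau": joint torques, N m; "eef_pos": TCP position; "eef_rot": TCP orientation; "force": force on the tool from outside, world axes, zero at the start; "wrist_torque": the same for the moment, N m; "grip_width": finger opening in mm; "grasp_force": force on a finger pad.
Only numpy, scipy, OpenCV 4.12 (cv2) and the standard library are available. Lean on these libraries where they do the work, as an engineer would, in place of code of your own. Each camera call takes 0.05 s, during which the arm holds its last target. There are 200 camera calls.

TASK

Open the hopper of the clay mill so that it can be loaded: throw the locking loop off the end of the clamp bar and right over onto its back stop, swing the bar fully aside by about a quarter turn, then lift the lid by its handle and lay it back against its stop. Do not let the lid slam, and leave the other things on the bench where they are.

Things in the scene. Friction and masses are not known exactly. Their poses are not given: they have to be found in the camera images.
- clay_mill: Bench clay mill (pug mill), fixed. Origin on the bench under the middle of its grey hopper (160 x 148 mm, flange top 180 mm up). Mill x: level, from the bar's pivot to the latch arm, roughly away from the robot; mill y: along the barrel to the motor; z up. Nozzle end at y = -285 mm (171 mm tall), gearbox from y = 255 mm (190 mm tall), motor (200 mm tall) to y = 570 mm. The loop blocks the bar, the bar the lid.
- hook_lug (a point): Top of the fixed steel hook lug on the latch arm, at mill (77, -8, 222) mm: 13 mm long in x, 40 mm wide in y; it holds the closed bar down and is open to mill +y. At x = 172 mm the latch arm has two fixed lugs (y = +-35 mm, 228 mm tall) for the loop's pin.
- loop (a joint): Angle of the locking loop (first catch), rad: 0 = level over the bar's end, round the stem of the bar's knob (start); grows as its free end is lifted and thrown over to mill +x; 2.6 = on its back stop. U of 8 mm steel rod, 58 mm wide, 80 mm from hinge to free end, 0.14 kg, hardly any friction: released below about 1.3 rad it falls back, beyond 1.5 rad it falls over onto its stop.
- loop_grip (a point): Centre of the black T-grip on the middle of the loop's free end: a cylinder 22 mm in diameter and 36 mm long, along mill y, with flat ends; 34 mm above the rod, 251 mm above the bench at the start. From the hinge at the start: 80 mm to mill -x and 34 mm up; it turns with the loop about the hinge. The ball knob of the bar stands 33 mm from it to mill +x.
- loop_hinge (a point): Middle of the loop's hinge axis, which runs along mill y, at mill (172, 0, 217) mm.
- bar (a joint): Angle of the clamp bar (second latch), rad: 0 = across the lid, pointing to mill +x, its end in the hook lug; grows as it swings level, anticlockwise seen from above, to mill +y; 1.57 = quarter turn, beside the hopper; 1.75 = end stop. Flat steel bar 258 x 30 x 12 mm, top 212 mm above the bench; needs about 0.6 N at the knob and stays where it is left; 0.07 rad of play while the loop is on.
- bar_knob (a point): Centre of the black ball knob (28 mm diameter) on an upright 12 mm stem near the bar's free end, 246 mm above the bench and 220 mm from the pivot.
- bar_pivot (a point): Pivot of the bar, on its upright axis at the bar's underside, at mill (-95, 0, 200) mm.
- lid (a joint): Angle of the hopper lid, rad: 0 = shut; grows as its free edge (mill -y side) is lifted and swung over to mill +y; 1.57 = upright; 1.85 = leaning back on its stop. Folded aluminium lid 124 x 136 x 10 mm, its top 190 mm above the bench, about 0.3 kg, free hinge: it falls shut if let go below about 1.4 rad and leans back onto its stop beyond 1.6 rad.
- lid_handle (a point): Middle of the grip of the lid's bow handle: a round steel bar 12 mm in diameter, along mill x, 90 mm between its legs, near the lid's free edge, its middle line 50 mm above the lid and 240 mm above the bench when shut. From the hinge when shut: 134 mm to mill -y and 54 mm up; the lid's edge lies 12 mm beyond it; it turns with the lid about the hinge.
- lid_hinge (a point): Middle of the lid's hinge axis, which runs along mill x, at mill (0, 78, 186) mm.
- bell_a: Bystander: unglazed cream clay bell, 72 mm across, 86 mm tall. Origin: middle of its underside. Leave it alone.
- bell_b: Bystander: a second, equal clay bell. Origin: middle of its underside. Leave it alone.
- bowl: Bystander: terracotta bowl, 130 mm across, 55 mm tall. Origin: middle of its underside. Leave it alone.
- jar: Bystander: white glaze jar with a black cap, 72 mm across, 85 mm tall. Origin: middle of its underside. Leave it alone.
- mug: Bystander: blue glazed mug, 80 mm across, 90 mm tall. Origin: middle of its underside. Leave it alone.
- paddle: Bystander: wooden clay paddle lying flat, 265 mm long, 14 mm thick. Origin: middle of its underside. Leave it alone.

How it is judged:
By the outcome, as a careful person would: the job done as asked, in the order asked, and still so for the second after the job is handed in, with the robot touching nothing.
It also fails if it takes over 64 s, if anything falls off the work surface, if the arm or the gripper's body presses on something with over 40 N, if the wrist force passes 120 N, or if a joint passes its speed limit or range.

## Working session

There is one attempt and no reset: what is moved stays moved. The work goes in short steps, each a Python script; the robot and the scene stay as the last script left them, time stands still between calls to the robot, and variables do not carry over. Pictures are saved under pics/ and viewed, at most 10 in all, crops included, and the job is handed in when it is done.

```bash
ls; mkdir -p pics; python3 - <<'E'
from plant import ctrl,sensors,optics
import cv2,numpy as np
for n in ["scene","top"]:
    p,d=optics.grab_frame(n); cv2.imwrite(f"pics/{n}0.png",p[:,:,::-1]); np.save(f"pics/{n}0.npy",d)
    c=optics.camera_params(n); print(n,c)
print(ctrl.tcp_to_tips, sensors.read_state()["t"])
E
```

```text
pics
scene {'mtx': array([[480.78868446,   0.        , 320.64331873],
       [  0.        , 480.78868446, 243.23999669],
       [  0.        ,   0.        ,   1.        ]]), 'R': array([[ 0.23799989,  0.97114422, -0.01532819],
       [ 0.77746147, -0.19994556, -0.59630146],
       [-0.58215952,  0.13000261, -0.80261424]]), 't': array([-147.50001865, -323.29528519, 1420.21159403])}
top {'mtx': array([[532.5120527 ,   0.        , 324.83074634],
       [  0.        , 532.5120527 , 233.35499305],
       [  0.        ,   0.        ,   1.        ]]), 'R': array([[ 0.00507096, -0.99967493, -0.02498631],
       [-0.99847936, -0.00369012, -0.05500318],
       [ 0.0548931 ,  0.02522723, -0.9981735 ]]), 't': array([  19.98905134,  553.97372616, 1468.71937551])}
25.0 0.1
```

View pics/scene0.png

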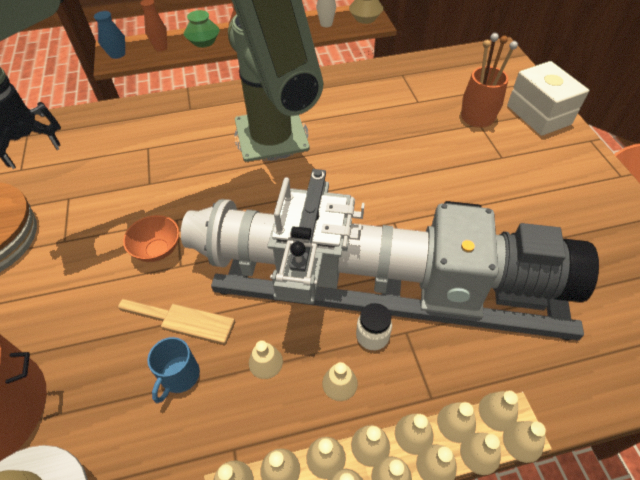

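View pics/top0.png

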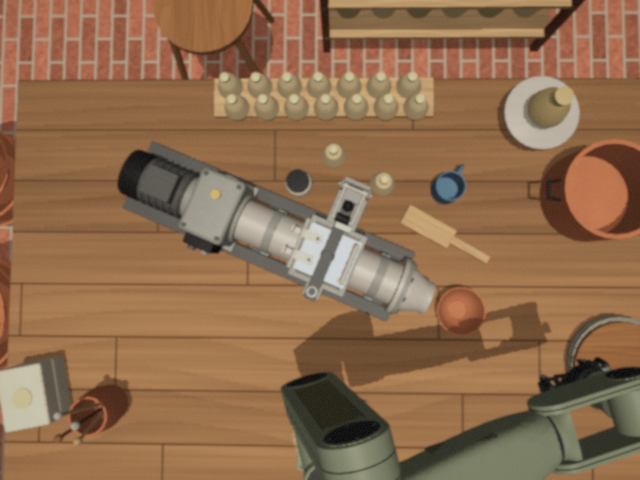

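The scene view shows the mill across the middle, with the bar and loop at about (300,230). The top view shows the bar pivot at about (312,291), the knob and loop grip at about (347,208), and the nozzle end at (430,297). I'll enlarge the top view.

```bash
python3 - <<'E'
import cv2,numpy as np
a=cv2.imread("pics/top0.png")[165:315,260:460]; cv2.imwrite("pics/topc.png",cv2.resize(a,None,fx=4,fy=4,interpolation=cv2.INTER_CUBIC))
E
```

```text
(no output)
```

View pics/topc.png

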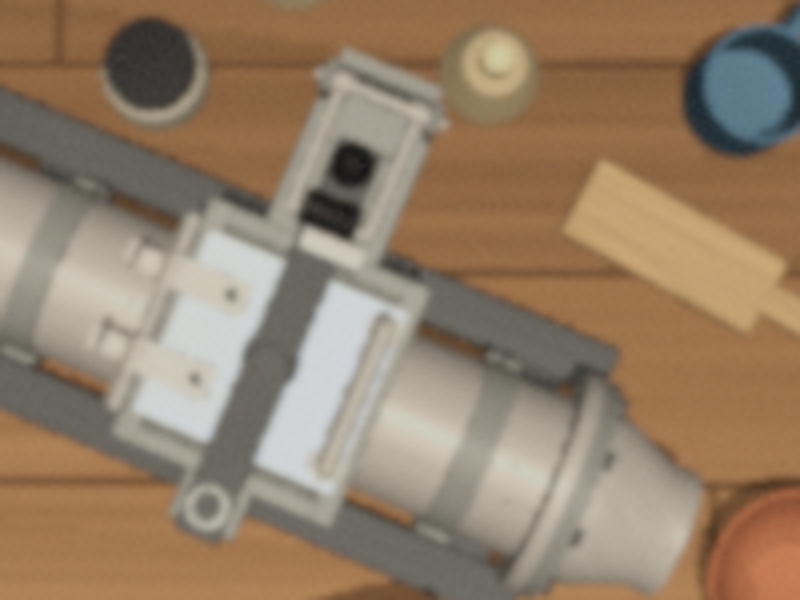

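In the 4x crop I read the pivot at (207,506), ball knob (352,164), T-grip (330,213), lid handle middle (353,397), and loop pin ends (322,75) and (440,122). I'll fit the mill pose to these.

```bash
cat > h.py <<'E'
import numpy as np,cv2
from plant import ctrl,sensors,optics
from scipy.optimize import least_squares
def proj(c,X):
    p=(np.asarray(X)@c["R"].T+c["t"])@c["mtx"].T; return p[:,:2]/p[:,2:]
def w(P,m):
    x,y,a=m; c,s=np.cos(a),np.sin(a); P=np.atleast_2d(P)
    return np.c_[x+c*P[:,0]-s*P[:,1],y+s*P[:,0]+c*P[:,1],P[:,2]]
E
python3 - <<'E'
from h import *
c=optics.camera_params("top"); d=np.load("pics/top0.npy")
px=np.array([[207,506],[352,164],[330,213],[353,397],[322,75],[440,122]])/4+[260,165]
P=np.array([[-95,0,216],[125,0,250],[92,0,257],[0,-56,246],[172,35,228],[172,-35,228]])
r=least_squares(lambda m:(proj(c,w(P,m))-px).ravel(),[550,0,-.4]); print(r.x,r.fun.reshape(-1,2).round(2))
cs=optics.camera_params("scene"); print(proj(cs,w(P,r.x)).round(0).tolist())
for n,q in zip(["a","b","jar"],[(333,150),(383,178),(298,178)]):
    z=85; M=c["mtx"]@np.c_[c["R"][:,:2],c["R"][:,2]*z+c["t"]]; v=np.linalg.solve(M,[*q,1]); print(n,v[:2]/v[2])
m=r.x
for n,p in dict(grip=(92,0,251),knob=(125,0,246),handle=(0,-56,240),hinge=(172,0,217),knobend=(-95,220,246)).items(): print(n,w(p,m).round(1))
for u,v in px: print(d[int(round(v)),int(round(u))],end=" ")
q=sensors.read_state(); print(q["eef_rot"].round(3).tolist(),q["grip_width"],optics.camera_params("wrist"))
E
```

```text
[ 4.90245349e+02  1.16788678e+01 -4.01505269e-01] [[-0.33  0.15]
 [-0.2   0.11]
 [-0.21  0.49]
 [ 0.51  0.23]
 [ 1.41 -0.32]
 [-1.17 -0.68]]
[[317.0, 173.0], [296.0, 246.0], [300.0, 230.0], [281.0, 193.0], [312.0, 277.0], [273.0, 272.0]]
a [ 7.73743601e+02 -9.27246733e-02]
b [ 698.34264019 -133.62450748]
jar [698.09867745  93.21167684]
grip [[574.9 -24.3 251. ]]
knob [[605.3 -37.2 246. ]]
handle [[468.4 -39.9 240. ]]
hinge [[648.6 -55.5 217. ]]
knobend [[488.8 251.3 246. ]]
1271.6089 1241.8759 1234.1239 1245.4546 1277.7585 1279.9342 [[0.918, 0.398, -0.001], [0.398, -0.918, 0.002], [0.0, -0.002, -1.0]] 85.49734615111898 {'mtx': array([[371.64829954,   0.        , 317.61683015],
       [  0.        , 371.64829954, 238.19470558],
       [  0.        ,   0.        ,   1.        ]]), 'T_tool_cam': array([[-1.07712346e-03, -9.58136303e-01, -2.86310435e-01,
         7.30499754e+01],
       [ 9.99999070e-01, -1.27161646e-03,  4.93378580e-04,
         1.77011022e-01],
       [-8.36800991e-04, -2.86309637e-01,  9.58136781e-01,
        -1.16109947e+02],
       [ 0.00000000e+00,  0.00000000e+00,  0.00000000e+00,
         1.00000000e+00]])}
```

```bash
cat >> h.py <<'E'
M=np.array([490.25,11.68,-0.4015])
def rot(psi=0,flip=False):
    "tool down, tool y along mill y turned by psi about vertical"
    b=M[2]+np.pi/2+psi+(np.pi if flip else 0); y=np.array([np.cos(b),np.sin(b),0]); z=np.array([0,0,-1.]); return np.c_[np.cross(y,z),y,z]
def tcp(P,m=None): return w(P,M if m is None else m)[0]+[0,0,6]   # TCP 6 mm behind the grasp point, tool down
def loopP(t): a=t+np.arctan2(34,80); return np.array([172-86.93*np.cos(a),0,217+86.93*np.sin(a)])
def barP(t): return np.array([-95+220*np.cos(t),220*np.sin(t),246])
def lidP(t): c,s=np.cos(t),np.sin(t); return np.array([0,78-134*c+54*s,186+134*s+54*c])
def wrist_marks(name,P):
    s=sensors.read_state(); im,d=optics.grab_frame("wrist"); c=optics.camera_params("wrist"); T=c["T_tool_cam"]; K=c["mtx"]
    X=(w(P,M)-s["eef_pos"])@s["eef_rot"]; X=(X-T[:3,3])@T[:3,:3]
    r=np.hypot(X[:,0],X[:,1]); th=np.arctan2(r,X[:,2]); uv=K[:2,2]+K[0,0]*th[:,None]*X[:,:2]/r[:,None]
    im=im[:,:,::-1].copy()
    for u in uv: cv2.drawMarker(im,tuple(int(round(k)) for k in u),(0,0,255),cv2.MARKER_CROSS,9,1)
    cv2.imwrite(f"pics/{name}.png",im); return uv.round(1),d
def st(): s=sensors.read_state(); print(round(s["t"],1),s["eef_pos"].round(1),"F",s["force"].round(1),"w",round(s["grip_width"],1),"g",round(s["grasp_force"],1))
E
python3 - <<'E'
from h import *
for f in (False,True):
    for n,P,psi in [("grip",loopP(0),0),("loopend",loopP(1.75),0),("bar0",barP(0),0),("bar.8",barP(.8),.8),("bar1.6",barP(1.6),1.6),("lid0",lidP(0),0),("lid1",lidP(.8),0),("lid2",lidP(1.85),0)]:
        q=ctrl.solve_ik(tcp(P),rot(psi,f)); print(f,n,None if q is None else np.round(q,2))
E
```

```text
False grip [-0.19  0.21  1.54 -0.    1.4  -1.36]
False loopend [-0.23  0.44  1.16 -0.    1.54 -1.4 ]
False bar0 [-0.2   0.28  1.47 -0.    1.4  -1.37]
False bar.8 [ 0.08  0.3   1.43 -0.    1.41 -1.89]
False bar1.6 [ 0.33  0.15  1.62 -0.    1.37 -2.44]
False lid0 [-0.27 -0.01  1.8  -0.    1.35 -1.44]
False lid1 [-0.11 -0.    1.63 -0.    1.52 -1.28]
False lid2 [ 0.14  0.18  1.47 -0.    1.49 -1.03]
True grip [-0.19  0.21  1.54 -0.    1.4   1.78]
True loopend [-0.23  0.44  1.16 -0.    1.54  1.74]
True bar0 [-0.2   0.28  1.47 -0.    1.4   1.77]
True bar.8 [ 0.08  0.3   1.43 -0.    1.41  1.25]
True bar1.6 [ 0.33  0.15  1.62 -0.    1.37  0.7 ]
True lid0 [-0.27 -0.01  1.8  -0.    1.35  1.7 ]
True lid1 [-0.11 -0.    1.63 -0.    1.52  1.87]
True lid2 [ 0.14  0.18  1.47 -0.    1.49  2.11]
```

```bash
python3 - <<'E'
from h import *
s=sensors.read_state(); p=s["eef_pos"].copy(); p[2]=360; ctrl.move_l(p)
g=tcp(loopP(0)); ctrl.move_ptp(g+[0,0,75],rot())
uv,d=wrist_marks("w1",[loopP(0)+[0,18,0],loopP(0)+[0,-18,0],loopP(0)+[0,0,11],barP(0)+[0,0,14],[172,35,228],[172,-35,228]])
print(uv.tolist()); st()
E
```

```text
[[351.3, 260.4], [287.7, 260.5], [319.6, 267.5], [319.6, 319.5], [368.6, 354.2], [270.3, 354.4]]
3.2 [574.9 -25.3 332. ] F [-0.2 -0.6  0.4] w 85.6 g 0.0
```

View pics/w1.png

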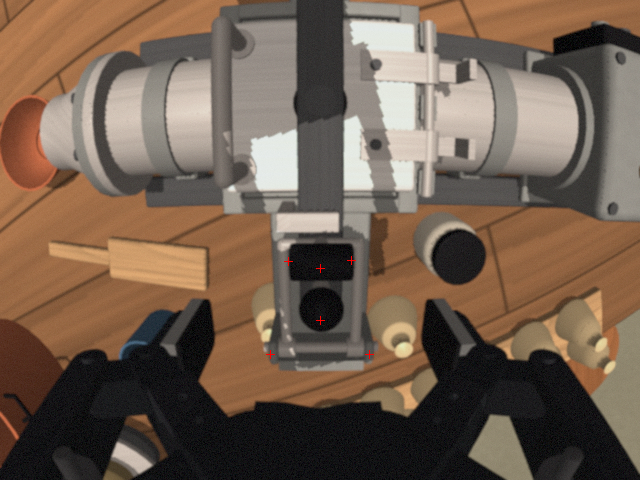

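The wrist view puts the T-grip at (289–354, 262) and the ball knob at (321,307). Both agree with the projected marks to about 1 mm, so I'll grip the loop and throw it.

```bash
python3 - <<'E'
from h import *
print(ctrl.move_l(tcp(loopP(0)),vel=120,threshold=10)); st()
ctrl.gripper_to(30,force=35); st()
for t in np.arange(.15,1.71,.15):
    if ctrl.move_l(tcp(loopP(t)),vel=120,threshold=30): print("stop",t); break
st()
wrist_marks("w2",[loopP(t),[172,0,217]])
E
```

```text
False
4.0 [575.5 -24.5 257.8] F [-0.9 -0.1 -0.3] w 85.5 g 0.0
4.5 [575.5 -23.6 258. ] F [0.7 3.4 3.1] w 35.4 g 38.6
7.3 [686.5 -70.4 300.7] F [1.7 5.5 2.8] w 35.2 g 37.2
```

View pics/w2.png

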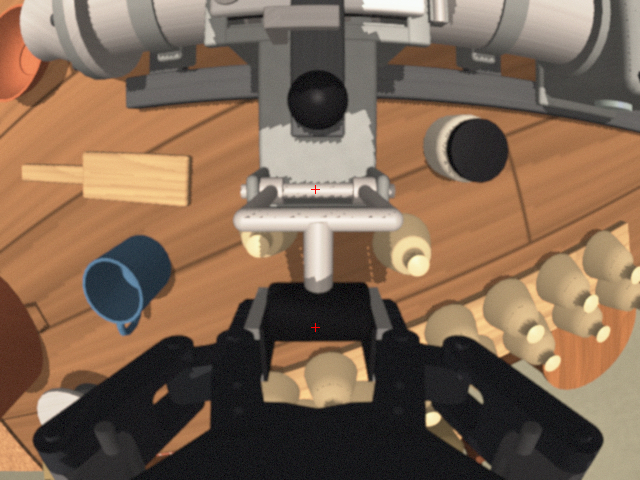

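The loop is upright past vertical with its grip in the jaws at (318,310). The bell at (407,255) is well below it. I'll release the loop so it falls onto its stop and check from above the knob.

```bash
python3 - <<'E'
from h import *
ctrl.move_l(tcp(loopP(1.78)),vel=120,threshold=30)
ctrl.gripper_to(85); ctrl.hold(.3); st()
p=sensors.read_state()["eef_pos"]; ctrl.move_l([p[0],p[1],360]); 
g=tcp(barP(0)); ctrl.move_l(g+[0,0,75]); st()
print(wrist_marks("w3",[barP(0),loopP(2.6),[172,0,217]])[0].tolist())
E
```

```text
8.4 [694.5 -75.  294.2] F [ 0.3  0.2 -0.1] w 84.9 g 0.0
9.9 [605.7 -37.4 326.8] F [-1.3  0.9 -0.4] w 84.6 g 0.0
[[318.1, 260.5], [318.2, 414.4], [318.1, 310.4]]
```

View pics/w3.png

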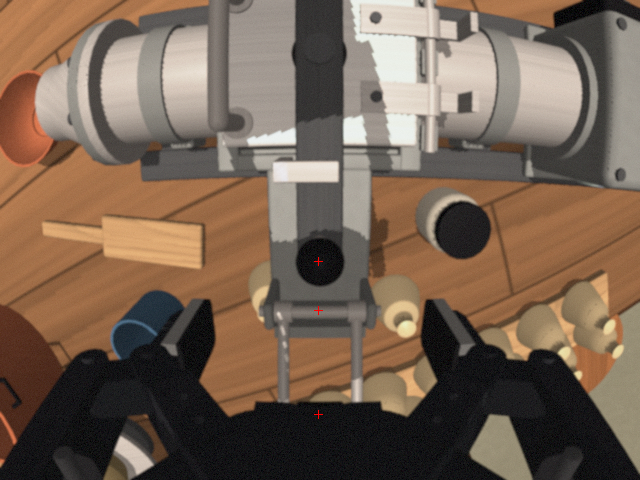

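The loop lies back on its stop, with its arms running from (280,310) and (357,310) away from the mill. The knob at (319,261) is right on the mark. Next I'll swing the bar.

```bash
python3 - <<'E'
from h import *
print(ctrl.move_l(tcp(barP(0)),vel=120,threshold=10))
ctrl.gripper_to(22,force=25); st()
for t in np.linspace(0,1.62,13)[1:]:
    if ctrl.move_l(tcp(barP(t)),rot(t),vel=130,threshold=25): print("stop",t); break
st(); ctrl.gripper_to(60); p=sensors.read_state()["eef_pos"]; ctrl.move_l([p[0],p[1],340])
ctrl.move_ptp(tcp(lidP(0))+[0,0,80],rot()); st()
print(wrist_marks("w4",[lidP(0),barP(1.62),[-95,0,216]])[0].tolist())
E
```

```text
False
11.3 [605.9 -36.4 252.8] F [0.7 3.7 1.6] w 25.9 g 24.6
15.8 [479.3 254.9 252.7] F [0.1 2.3 5.8] w 26.4 g 24.8
18.1 [468.3 -39.3 325.4] F [ 0.3 -0.1  0.3] w 59.7 g 0.0
[[317.1, 259.2], [678.6, 123.6], [409.4, 96.9]]
```

View pics/w4.png

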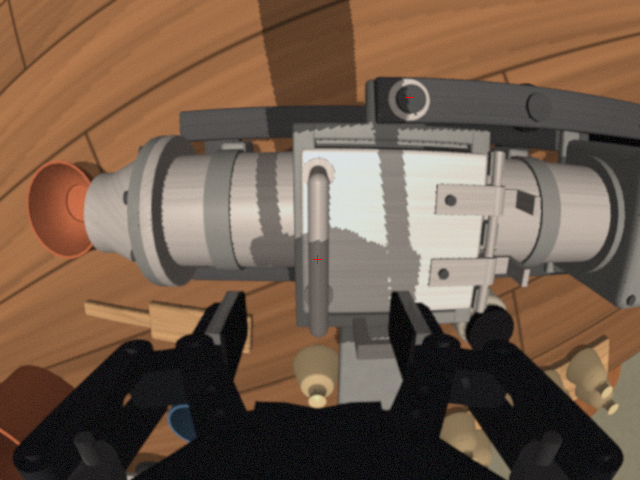

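The bar lies parallel to the barrel, beside the hopper, with its pivot on the mark at (409,98). The handle's middle is on the mark at (317,259). Next I'll lift the lid.

```bash
python3 - <<'E'
from h import *
print(ctrl.move_l(tcp(lidP(0)),vel=120,threshold=10))
ctrl.gripper_to(5,force=40); st()
for t in np.linspace(0,1.83,15)[1:]:
    if ctrl.move_l(tcp(lidP(t)),vel=100 if t<1.6 else 50,threshold=25): print("stop",t); break
    if 0.3<t<.5 or 1.5<t<1.6: st()
st()
print(wrist_marks("w5",[lidP(t),lidP(1.85)])[0].tolist())
E
```

```text
False
19.4 [468.9 -39.5 246.7] F [0.5 2.8 3.5] w 10.4 g 39.1
20.5 [480.1 -13.  293.5] F [-2.2 -7.4  3.3] w 10.4 g 39.3
23.5 [541.7 133.2 325.2] F [ 1.5 -1.1 -1. ] w 10.3 g 43.7
24.6 [554.5 163.5 307.1] F [-0.6 -0.5 -0.9] w 10.3 g 43.4
[[317.0, 330.6], [323.0, 328.2]]
```

View pics/w5.png

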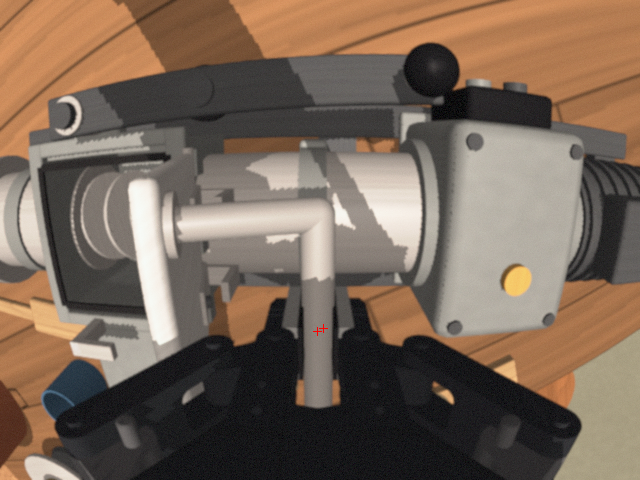

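The lid stands open past upright with its edge at (150,260), the handle in the jaws at (318,330), and the bar knob aside at (431,68). I'll ease the lid onto its stop, release it, withdraw and check.

```bash
python3 - <<'E'
from h import *
print(ctrl.move_l(tcp(lidP(1.86)),vel=20,threshold=8)); st()
ctrl.gripper_to(36); ctrl.hold(.2); p=sensors.read_state()["eef_pos"]; ctrl.move_l([p[0],p[1],430],vel=120,threshold=12); st()
ctrl.move_ptp([300,-450,430],rot()); ctrl.hold(.5); st()
a=optics.grab_frame("top")[0][120:345,120:500,::-1]; b=optics.grab_frame("scene")[0][150:420,100:600,::-1]
a=cv2.resize(a,(608,360)); cv2.imwrite("pics/end.png",np.vstack([cv2.resize(a,(500,296)),b]))
E
```

```text
False
25.0 [555.5 166.  305. ] F [-2.9 -2.2 -0.2] w 10.5 g 43.6
26.8 [555.6 166.3 428.8] F [ 0.6  0.5 -0.2] w 35.9 g 0.0
29.6 [ 300.1 -449.9  430. ] F [-0.4 -0.6  0.3] w 35.7 g 0.0
```

View pics/end.png

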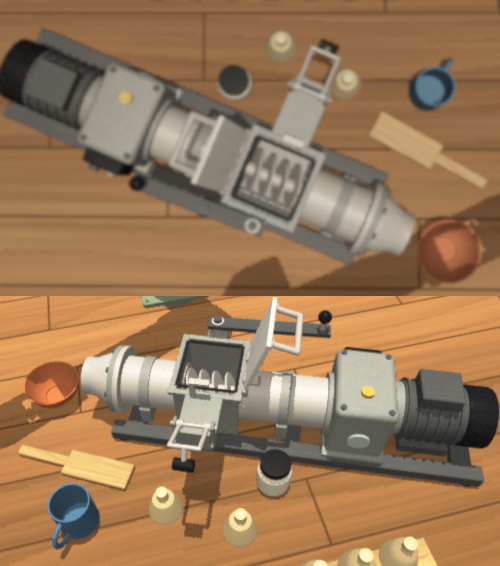

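The final views show the hopper open at (270,180) and the lid leaning back. The bar is aside with its knob at (137,182), the loop is over at (320,65), and the bystanders have not moved.

```bash
python3 -c "
from plant import ctrl; print(ctrl.finish_job())"
```

```text
the job is handed in; nothing more can be done
None
```

The clay mill's hopper is open and the job is handed in at about 30 s: the loop is thrown back on its stop, the bar is swung aside a quarter turn, and the lid was eased back onto its stop without slamming. In the final pictures everything else on the bench is where it was.

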